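# Centre the salt shaker on the kitchen scale and tare it

### The arm

A 6-joint arm with a two-finger parallel gripper is mounted at the origin on a cart in front of the work surface, level with it; the furniture and walls round the work are solid. World frame = base frame: x ahead of the robot, y to its left, z up, the work surface at z = 0. Lengths are in m, angles in degrees, forces in N, time in s.
With the tool pointing down it reaches from about 0.375 to 0.9 m from the base axis. Payload 3.1 kg.
Tool frame: the origin (TCP) lies on the centre line of the jaws, within the pads' length; the fingertips stand 25 mm ahead of it and the grasp point (between the pads) lies 6 mm ahead of it; z points along the fingers, y is the line along which they close (so a half turn about z gives the same grasp; the last joint's range is limited). The gripper opens to 87 mm and grips with 3 to 60 N. Pads are 19 mm wide; open, the fingers measure 117 mm over their backs; the gripper's body (75 mm by 190 mm) begins 51 mm behind the grasp point.
Start: joints at [-86.774, 30.224, 82.088, -0, 67.689, -10.227], TCP at [0.145, -0.608, 0.248] pointing down, gripper open.
Joint ranges: [-176.69, 176.69], [-43.24, 126.21], [12.49, 139.97], [-82, 262], [0, 151.66], [-163.58, 163.58]. Speed limits (degrees/s): [159.86, 159.86, 180, 180, 180, 180].

### API

Orientations are given as a 3x3 rotation matrix whose columns are the frame's x, y, z axes.
In Python, from rig import * gives the robot as it stands.
- The arm moves only by the tool step_arm, never from a script. Its argument "steps" is a list of rows, each a list of 7 numbers: the shift along the tool's x, y, z normalised to -1 to 1, where 1 is 0.3 m, then the turn, a rotation vector about the tool's x, y, z normalised to -1 to 1, where 1 is 45 degrees, then the gripper's target within -1 to 1 (shut at 1, half-way at 0, fully open at -1). A call has 1 to 8 rows; each row is the pose to reach, as a shift and turn from the pose commanded when the call began, along the tool's axes at that moment; what a row does not reach only later rows make up. A row lasts 1/12 s, in which the tool goes at most 41.7 mm and 7.16 degrees, less where a joint would pass 70% of its speed; a pose out of reach is approached as far as the arm can. A call with a number of a shift or a turn outside -1 to 1 is refused whole. A call with a gripper value outside its range is refused whole. The fingers move at their own pace and stop on an object; the grip force is fixed at half the most. Time passes only in rows, so rows that repeat a pose let the fingers close. It gives the time, the measured TCP pose, the force, the opening and the grip force at its end, in the units of the state.
- read_state(): the state, without advancing time (a new reading comes with each control period).
- capture(name): name is "scene" or "top"; returns a dict with "image" (420x560x3 uint8, red, green, blue), "vertical_fov" (degrees; the focal length in pixels is half the picture's height over the tangent of half this angle, whatever the lens; pixels are square), "cx", "cy" (the principal point, pixels), "k1" (the pictures are not rectified: a ray, as slopes to the right and down, at radius r is drawn at 1 + k1 r^2 times it, then the intrinsics apply), "world_from_camera" (4x4, takes a point from camera to world coordinates). Camera axes: x right, y down, z forward; pixel columns grow to the right and rows downward; lengths in m; the calibration is good to about 2 mm. A picture is of the moment at which its call begins. There is no depth.
- hand_in(): hands the job in; it is judged then, once.
The state is a dict: "time_s": time; "joint_positions": joint angles; "qvel": joint speeds; "tau": joint torques, N m; "position": TCP position; "tcp_rot": TCP orientation; "force": force on the tool from outside, world axes, zero at the start; "moment": the same for the moment, N m; "opening": opening from 0.0 (shut) to 1.0 (fully open); "grasp_force": force on a finger pad.
Only numpy, scipy, OpenCV 4.12 (cv2) and the standard library are available. Lean on these libraries where they do the work, as an engineer would, in place of code of your own. Each camera call takes 0.05 s, during which the arm holds its last target. There are 200 camera calls.

### The job

The salt shaker was set down at the rim of the kitchen scale's small black pan, where the scale would weigh falsely. With light taps of the fingertips, never gripping or lifting the shaker, tipping it over or leaning on the pan, nudge it along until its foot stands centred inside the light ring in the middle of the pan. Then let go of it and press the blue tare key down and release it, leaving the grey off key and everything else alone.

Things in the scene. Friction and masses are not known exactly. Their poses are not given: they have to be found in the camera images.
- shaker_center (a point): pear-shaped salt shaker, clear body with white salt, domed grey cap, 90 mm tall, 75 to 135 g; flat foot only 30 mm in diameter, bulging to 44 mm at 25 to 35 mm above the foot, where an upright finger touches it; 35 mm wide at the cap (65 mm up and above). This point is on its axis half-way up, 45 mm above its foot.
- salt_shaker: the same shaker; origin at the centre of its foot, z along its axis (up). On the smooth pan it slides when pushed at the bulge (up to about 38 mm above the foot) and tips when pushed higher up.
- pan_center (a point): centre of the top face of the scale's round black pan, 96 mm in diameter, 6 mm thick, smooth glass (friction about 0.3), without a raised rim, top 44 mm above the worktop; a thin light ring of 52 mm diameter is marked round this point. The shaker stands on this face. Its z is vertical; the yaw of this frame means nothing.
- pan (a joint): sinking of the sprung pan in m: 0 unloaded, about 0.0004 under the shaker, then about 0.4 mm per N pressed on it; stop at 0.006. More than 0.003 overloads the scale.
- scale: white digital kitchen scale, 164 x 150 mm, its top face 33 mm above the worktop, fixed by its rubber feet; origin on the worktop under its middle, x from the front edge (display and keys, nearer the robot) to the back, y to its left, z up; the pan's centre lies 28 mm behind the origin on the x axis. The tiled wall behind the worktop stands 0.78 m ahead of the robot.
- tare_key_top (a point): centre of the top of the round blue tare key, 22 mm in diameter, at the right of the display (at the front edge, -y side of the scale), standing 7 mm proud of the scale's top face; pressed straight down, travel 3 mm, about 1 N to start and 3 N at the stop, springs back. This point stays at the unpressed height of 40 mm.
- tare_key (a joint): travel of the blue tare key in m, 0 released, 0.003 fully down; it counts as pressed from 0.002
- off_key_top (a point): centre of the top of the like grey off key, 100 mm from the tare key, at the left of the display; not to be pressed
- off_key (a joint): travel of the grey off key in m, 0 released, 0.003 fully down
- pepper_mill: brown wooden pepper mill, 58 mm in diameter, 170 mm tall, loose, behind the scale to the left; origin under its foot; to be left alone
- loose_jar: spice jar with dark lid, 41 mm in diameter, 105 mm tall, loose, left behind the scale; origin under its foot; to be left alone
- notebook: brown spiral notebook, 148 x 109 x 13 mm, right of the scale; origin under its middle; to be left alone
- pen: pen, 145 mm long, right in front; origin under its middle; to be left alone
- glass: drinking glass, 81 mm in diameter, 93 mm tall, at the right; origin under its foot; to be left alone
- mug: white mug, 82 mm in diameter, 91 mm tall, at the right; origin at the foot; to be left alone
There are look-alikes about, which are no part of the job. What is shaped like the salt_shaker but orange or yellow is not meant.

How it is judged (in metres and radians):
On the way, in this order (a step that is already met when the one before it is completed fails the run):
1. the shaker stands upright, still and untouched with its foot inside the ring (axis within 10 mm of the pan's centre) (horizontal distance between shaker_center and pan_center below 0.01 m and angle between salt_shaker's own z axis and vertical below 0.12 rad and linear speed of salt_shaker below 0.01 m/s and z of shaker_center in the frame of pan_center between 0.041 and 0.049 m and contact force between the fingers and salt_shaker below 0.02 N), for 0.3 s.
2. the blue tare key is pressed (2 of its 3 mm) (value of joint tare_key above 0.002 m), for 0.05 s.
At the end, for the whole second after the job is handed in: The shaker stands upright (within 0.12 rad) and still on the pan with its foot inside the ring (its axis within 10 mm of the pan's centre), the pan carries nothing else, and both keys are released, the tare key having been pressed after the shaker was centred and let go (horizontal distance between shaker_center and pan_center below 0.01 m and angle between salt_shaker's own z axis and vertical below 0.12 rad and linear speed of salt_shaker below 0.01 m/s and z of shaker_center in the frame of pan_center between 0.041 and 0.049 m and value of joint each of tare_key, off_key below 0.0008 m and value of joint pan below 0.0015 m); the robot touches nothing.
It fails at once if the shaker is tipped by more than 0.3 rad, lifted off the pan by more than 8 mm, or falls off it (angle between salt_shaker's own z axis and vertical above 0.3 rad or z of shaker_center in the frame of pan_center above 0.053 m or z of shaker_center in the frame of pan_center below 0.035 m).
It fails at once if the shaker is gripped or struck hard (fingers on it with more than 8 N) (contact force between the fingers and salt_shaker above 8 N).
It fails at once if the pan is leaned on (sinks more than 3 mm) (value of joint pan above 0.003 m).
It fails at once if the tare key is pressed while the shaker stands off-centre, or the grey off key is pressed (value of joint off_key above 0.0015 m or (value of joint tare_key above 0.002 m and horizontal distance between shaker_center and pan_center above 0.01 m)).
It fails at once if a bystander is moved by more than 20 mm (distance of any of pepper_mill, loose_jar, notebook, glass, mug, pen from where it was at the start of the episode above 0.02 m).
It also fails if it takes over 51 s, if anything falls off the work surface, if the arm or the gripper's body presses on something with over 40 N, if the wrist force passes 120 N, or if a joint passes its speed limit or range.

## Working session

There is one attempt and no reset: what is moved stays moved. The work goes in short steps, Python scripts to look and compute and a tool call to move; the robot and the scene stay as the last step left them, time stands still between calls to the robot, and variables do not carry over. Pictures are saved under pics/ and viewed, at most 10 in all, crops included, and the job is handed in when it is done.

Besides the shell and the picture viewer there is one more tool, called after "Request:" as name([rows], argument=value, ...), one row to a line, values as JSON. step_arm: Moves the arm, as the interface text tells. Scaled input: -1 to 1 covers 0.3 m each way for a shift and 45 degrees each way for a turn. Its arguments: {"type":"object","properties":{"steps":{"type":"array"}},"required":["steps"]}

```bash
mkdir -p pics; cat > h.py <<'E'
from rig import *
import numpy as np, cv2
def cap(n,f):
    c=capture(n); cv2.imwrite('pics/%s.png'%f,c['image'][:,:,::-1]); 
    np.save('pics/%s.npy'%f,c,allow_pickle=True); return c
def K(c):
    f=c['image'].shape[0]/2/np.tan(np.radians(c['vertical_fov']/2)); return f
def ray(c,u,v):
    f=K(c); d=np.array([(u-c['cx'])/f,(v-c['cy'])/f]); s=d.copy()
    for _ in range(30): s=d/(1+c['k1']*(s@s))
    T=np.array(c['world_from_camera']); return T[:3,3],T[:3,:3]@np.array([s[0],s[1],1])
def onz(c,u,v,z):
    o,d=ray(c,u,v); return o+d*(z-o[2])/d[2]
def proj(c,p):
    T=np.array(c['world_from_camera']); q=T[:3,:3].T@(np.array(p)-T[:3,3]); s=q[:2]/q[2]
    return s*(1+c['k1']*(s@s))*K(c)+[c['cx'],c['cy']]
E
python3 - <<'E'
from h import *
for n in('scene','top'):
    c=cap(n,n+'0'); print(n,K(c),c['cx'],c['cy'],c['k1'],np.round(c['world_from_camera'],3).tolist())
s=read_state(); print(s['position'],s['tcp_rot'],s['opening'],s['time_s'])
E
```

```text
scene 498.56995693950864 288.9451982589828 204.5957251558507 -0.04543594400791119 [[-0.607, -0.57, 0.554, -0.132], [-0.795, 0.426, -0.432, 0.377], [0.01, -0.702, -0.712, 0.912], [0.0, 0.0, 0.0, 1.0]]
top 390.0895555957722 287.5515004736425 206.9697615703935 -0.03941456817947042 [[-0.026, -0.986, 0.165, 0.39], [-1.0, 0.027, 0.004, -0.138], [-0.008, -0.165, -0.986, 1.001], [0.0, 0.0, 0.0, 1.0]]
[ 0.14541613 -0.60721765  0.24667392] [[ 9.72540235e-01  2.32734767e-01 -1.42501667e-04]
 [ 2.32734599e-01 -9.72538342e-01  1.94397412e-03]
 [ 3.13842027e-04 -1.92375811e-03 -9.99998100e-01]] 1.0021262777204343 0.1
```

View pics/scene0.png

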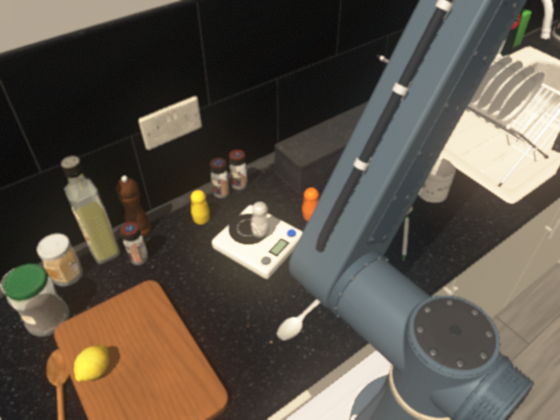

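View pics/top0.png

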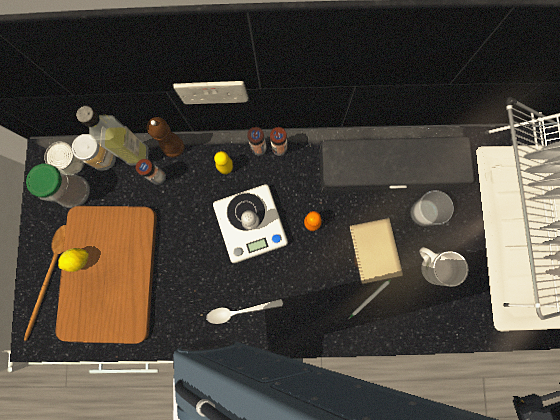

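The scene view shows the scale at about (258,240) with the shaker at (260,215). In the top view the scale is at (250,222), the shaker cap at (249,218), the tare key at (276,239) and the off key at (238,252). The orange and yellow look-alikes are nearby. Next I'll enlarge both.

```bash
cat > crop.py <<'E'
from h import *
def two(t,s,f):
    a=cv2.resize(t['image'][175:270,200:300],None,fx=4,fy=4,interpolation=cv2.INTER_CUBIC)
    b=cv2.resize(s['image'][185:280,205:305],None,fx=4,fy=4,interpolation=cv2.INTER_CUBIC)
    cv2.imwrite('pics/%s.png'%f,np.hstack([a,b])[:,:,::-1])
E
python3 - <<'E'
from crop import *
t=np.load('pics/top0.npy',allow_pickle=True).item();s=np.load('pics/scene0.npy',allow_pickle=True).item()
two(t,s,'crop0')
for n,c,z in(('top',t,.04),('scene',s,.04)):
    im=c['image'];hsv=cv2.cvtColor(im,cv2.COLOR_RGB2HSV)
    m=cv2.inRange(hsv,(100,120,80),(125,255,255)); 
    k,l,st,ce=cv2.connectedComponentsWithStats(m)
    for i in range(1,k):
        if st[i,4]>15: print(n,'blue',ce[i],st[i,4],onz(c,*ce[i],z))
    # white scale top
    m=cv2.inRange(hsv,(0,0,170),(180,60,255)); k,l,st,ce=cv2.connectedComponentsWithStats(m)
    for i in range(1,k):
        if st[i,4]>1000: 
            r=cv2.minAreaRect(np.argwhere(l==i)[:,::-1].astype(np.float32))
            print('white',st[i],[np.round(onz(c,*p,.033),4).tolist() for p in cv2.boxPoints(r)])
E
```

```text
top blue [275.84615385 238.23076923] 52 [ 0.47331731 -0.10332059  0.04      ]
white [  47  134   50   38 1031] [[0.721, 0.513, 0.033], [0.7863, 0.3906, 0.033], [0.7147, 0.3492, 0.033], [0.6507, 0.4701, 0.033]]
white [  476   146    84   185 10116] [[0.6977, -0.6258, 0.033], [0.715, -0.8403, 0.033], [0.2373, -0.8227, 0.033], [0.2268, -0.6238, 0.033]]
white [ 213  194   74   69 1752] [[0.5698, 0.059, 0.033], [0.6142, -0.0837, 0.033], [0.4584, -0.1314, 0.033], [0.4159, 0.0079, 0.033]]
scene blue [291.  232.5] 30 [ 0.47143453 -0.10046248  0.04      ]
white [   0    0  175   51 4546] [[2.2681, 0.0879, 0.033], [1.8037, -0.5026, 0.033], [1.4182, -0.2985, 0.033], [1.8075, 0.2059, 0.033]]
white [  431    47   129   157 10379] [[0.4205, -0.5274, 0.033], [0.8124, -1.393, 0.033], [0.3853, -1.3698, 0.033], [0.1509, -0.5861, 0.033]]
white [ 212  221   91   57 2264] [[0.5584, 0.0696, 0.033], [0.6575, -0.0777, 0.033], [0.461, -0.1283, 0.033], [0.3853, 0.0141, 0.033]]
white [ 268  350  124   70 3304] [[0.1657, 0.1917, 0.033], [0.1378, -0.0642, 0.033], [0.0479, -0.0399, 0.033], [0.0824, 0.2, 0.033]]
```

View pics/crop0.png

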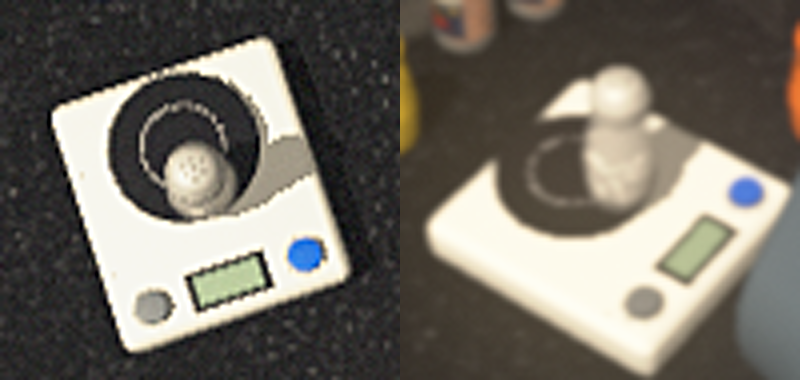

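```bash
python3 - <<'E'
from crop import *
t=np.load('pics/top0.npy',allow_pickle=True).item();s=np.load('pics/scene0.npy',allow_pickle=True).item()
T=lambda x,y:((x+.5)/4-.5+200,(y+.5)/4-.5+175)
S=lambda x,y:((x-400+.5)/4-.5+205,(y+.5)/4-.5+185)
# pan edge fit: dark pixels->hull -> ellipse mapped to plane z=.044, fit circle on boundary away from shaker
for n,c,(x0,x1,y0,y1) in(('top',t,(222,272,188,236)),('scene',s,(228,266,205,246))):
    g=cv2.cvtColor(c['image'],cv2.COLOR_RGB2GRAY); m=np.zeros_like(g); m[y0:y1,x0:x1]=(g[y0:y1,x0:x1]<95)*255
    k,l,st,ce=cv2.connectedComponentsWithStats(m); i=1+np.argmax(st[1:,4])
    cn=max(cv2.findContours((l==i).astype(np.uint8),0,1)[0],key=len)[:,0]
    P=np.array([onz(c,*p,.043)[:2] for p in cn]); 
    ctr=np.array([.5413,-.0285])
    for _ in range(20):
        r=np.linalg.norm(P-ctr,axis=1); k=abs(r-.0475)<.004; 
        d=(P[k]-ctr)/r[k,None]; ctr=ctr+np.linalg.lstsq(d,(r[k]-.0475),rcond=None)[0]
    print(n,'pan',ctr,k.sum(),len(P))
off=onz(t,*T(153,305),.04);tare=onz(t,*T(306,253),.04);print('off',off,'tare',tare,np.linalg.norm(off-tare))
u=(off-tare)[:2];u/=np.linalg.norm(u);print('yaw',np.degrees(np.arctan2(-u[0],u[1])))
print('offS',onz(s,*S(643,302),.04),'tareS',onz(s,*S(746,192),.04))
o1,d1=ray(t,*T(193,167));o2,d2=ray(s,*S(620,95));d1/=np.linalg.norm(d1);d2/=np.linalg.norm(d2)
a=np.linalg.lstsq(np.c_[d1,-d2],o2-o1,rcond=None)[0];print('cap tri',o1+a[0]*d1,o2+a[1]*d2)
print('cap@z',onz(t,*T(193,167),.1165),onz(s,*S(620,95),.1165))
print('bulge',onz(t,*T(200,180),.074),onz(s,*S(619,165),.074))
E
```

```text
top pan [ 0.54184925 -0.02990807] 100 164
scene pan [ 0.54231563 -0.03121687] 49 177
off [ 0.44464639 -0.00940677  0.04      ] tare [ 0.47417711 -0.10402636  0.04      ] 0.09912078114157402
yaw 17.33311223572762
offS [ 0.44085178 -0.0054471   0.04      ] tareS [ 0.47095258 -0.10045946  0.04      ]
cap tri [ 0.51818086 -0.04320765  0.11838051] [ 0.51595354 -0.04554224  0.11780655]
cap@z [ 0.51845412 -0.04300603  0.1165    ] [ 0.51701844 -0.04623699  0.1165    ]
bulge [ 0.51664636 -0.04258039  0.074     ] [ 0.50671455 -0.03668327  0.074     ]
```

Request:
step_arm([
  [0.71,-0.738,0,0,0,0,0.5],
  [0.71,-0.738,0,0,0,0,0.5],
  [0.71,-0.738,0,0,0,0,0.5],
  [0.71,-0.738,0,0,0,0,0.5],
  [0.71,-0.738,0,0,0,0,0.5],
  [0.71,-0.738,0,0,0,0,0.5],
  [0.71,-0.738,0,0,0,0,0.5],
  [0.71,-0.738,0,0,0,0,0.5],
])

```text
time_s: 0.77
position: [0.3018, -0.3371, 0.247]
tcp_rot: [[0.972, 0.235, -0.001], [0.235, -0.972, 0.005], [0.0, -0.005, -1.0]]
force: [0.5, 0.9, -0.1]
opening: 0.475
grasp_force: 0.0
```

Request:
step_arm([
  [0.71,-0.738,0,0,0,-0.344,0.5],
  [0.71,-0.738,0,0,0,-0.344,0.5],
  [0.71,-0.738,0,0,0,-0.344,0.5],
  [0.71,-0.738,0,0,0,-0.344,0.5],
  [0.71,-0.738,0,0,0,-0.344,0.5],
  [0.71,-0.738,0,0,0,-0.344,0.5],
  [0.71,-0.738,0,0,0,-0.344,0.5],
  [0.71,-0.738,0,0,0,-0.344,0.5],
])

```text
time_s: 1.43
position: [0.4581, -0.0739, 0.2475]
tcp_rot: [[0.873, 0.487, 0.001], [0.487, -0.873, 0.002], [0.001, -0.001, -1.0]]
force: [0.3, 0.6, -0.8]
opening: 0.255
grasp_force: 0.0
```

Request:
step_arm([
  [0,0,0.2,0,0,0,0.5],
  [0,0,0.3,0,0,0,0.5],
  [0,0,0.4,0,0,0,0.5],
  [0,0,0.45,0,0,0,0.5],
  [0,0,0.49,0,0,0,0.5],
  [0,0,0.505,0,0,0,0.5],
  [0,0,0.505,0,0,0,0.5],
])

```text
time_s: 2.02
position: [0.4561, -0.0778, 0.0949]
tcp_rot: [[0.875, 0.484, -0.003], [0.484, -0.875, 0.001], [-0.002, -0.002, -1.0]]
force: [-0.1, 0.1, 0.2]
opening: 0.253
grasp_force: 0.0
```

```bash
python3 - <<'E'
from crop import *
t=cap('top','t1');s=cap('scene','s1');
a=cv2.resize(t['image'][165:275,180:310],None,fx=3,fy=3,interpolation=cv2.INTER_CUBIC)
b=cv2.resize(s['image'][165:275,205:335],None,fx=3,fy=3,interpolation=cv2.INTER_CUBIC)
cv2.imwrite('pics/crop1.png',np.hstack([a,b])[:,:,::-1])
st=read_state();print(st['position'],st['force'],st['opening'])
E
```

```text
[ 0.45706483 -0.07821933  0.09642306] [ 0.54796942 -0.57694716  0.73226514] 0.25156239492006993
```

View pics/crop1.png

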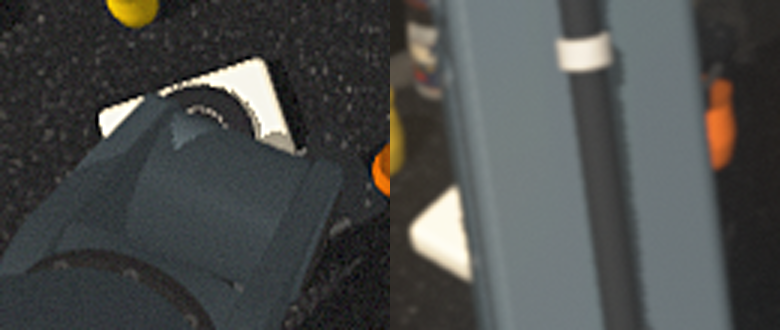

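The arm hides the shaker in both views, so I'll push part of the way, back off and look.

Request:
step_arm([
  [0.04,0,0,0,0,0,0.5],
  [0.08,0,0,0,0,0,0.5],
  [0.1,0,0,0,0,0,0.5],
  [0.108,0,0,0,0,0,0.5],
  [0.116,0,0,0,0,0,0.5],
  [0.124,0,0,0,0,0,0.5],
  [0.132,0,0,0,0,0,0.5],
  [0.14,0,0,0,0,0,0.5],
])

```text
time_s: 2.78
position: [0.4931, -0.0576, 0.096]
tcp_rot: [[0.875, 0.484, -0.001], [0.484, -0.875, 0.0], [-0.001, -0.001, -1.0]]
force: [-1.0, 0.1, 0.5]
opening: 0.252
grasp_force: 0.2
```

Request:
step_arm([
  [0.007,0,0,0,0,0,0.5],
  [0.014,0,0,0,0,0,0.5],
  [0.021,0,0,0,0,0,0.5],
  [0.028,0,0,0,0,0,0.5],
  [0.035,0,0,0,0,0,0.5],
  [0.042,0,0,0,0,0,0.5],
  [0.049,0,0,0,0,0,0.5],
  [0.053,0,0,0,0,0,0.5],
])

```text
time_s: 3.45
position: [0.5078, -0.05, 0.0961]
tcp_rot: [[0.875, 0.484, 0.0], [0.484, -0.875, -0.0], [0.0, 0.0, -1.0]]
force: [0.9, 0.7, 0.2]
opening: 0.25
grasp_force: 0.2
```

Request:
step_arm([
  [-0.03,0,0,0,0,0,0.5],
  [-0.1,0,0,0,0,0,0.5],
  [-0.2,0,0,0,0,0,0.5],
  [-0.2,0,-0.12,0,0,0,0.5],
  [-0.2,0,-0.25,0,0,0,0.5],
  [-0.2,0,-0.35,0,0,0,0.5],
  [-0.2,0,-0.35,0,0,0,0.5],
])

```text
time_s: 4.03
position: [0.4575, -0.0807, 0.206]
tcp_rot: [[0.875, 0.483, 0.011], [0.483, -0.875, -0.005], [0.007, 0.009, -1.0]]
force: [0.9, -1.1, 0.6]
opening: 0.251
grasp_force: 0.0
```

Request:
step_arm([
  [-0.4,0.67,-0.1,0,0,0,0.5],
  [-0.4,0.67,-0.1,0,0,0,0.5],
  [-0.4,0.67,-0.1,0,0,0,0.5],
  [-0.4,0.67,-0.1,0,0,0,0.5],
  [-0.4,0.67,-0.1,0,0,0,0.5],
  [-0.4,0.67,-0.1,0,0,0,0.5],
  [-0.4,0.67,-0.1,0,0,0,0.5],
])

```text
time_s: 4.62
position: [0.4473, -0.32, 0.2314]
tcp_rot: [[0.878, 0.479, 0.003], [0.479, -0.878, -0.006], [0.0, 0.007, -1.0]]
force: [-0.4, 0.0, 0.5]
opening: 0.251
grasp_force: 0.0
```

```bash
python3 - <<'E'
from crop import *
t=cap('top','t2');s=cap('scene','s2');two(t,s,'crop2')
st=read_state();print(st['position'],st['force'],st['opening'],st['time_s'])
E
```

```text
[ 0.44604387 -0.31371103  0.23015915] [-0.08762754  0.84568261 -0.13212232] 0.24862260063600763 4.7167
```

View pics/crop2.png

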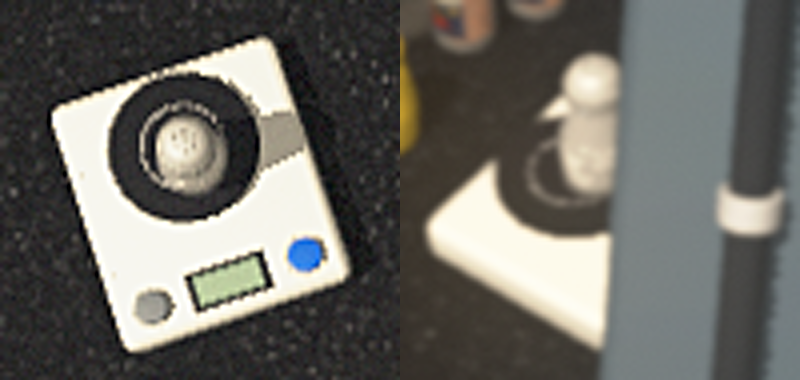

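The shaker is upright and close to the ring's middle. Its cap is at about (184,146) in the top crop, where it was (193,167). I'll measure the shift by template matching.

```bash
cat > shift.py <<'E'
from h import *
def track(f0,f1,u,v,w=8,r=14,k=8):
    a=np.load('pics/%s.npy'%f0,allow_pickle=True).item()['image'];c=np.load('pics/%s.npy'%f1,allow_pickle=True).item()
    big=lambda i,s:cv2.resize(i[v-s:v+s+1,u-s:u+s+1],None,fx=k,fy=k,interpolation=cv2.INTER_CUBIC)
    m=cv2.matchTemplate(big(c['image'],w+r),big(a,w),cv2.TM_CCOEFF_NORMED);_,q,_,p=cv2.minMaxLoc(m)
    return np.array(p)/k-r,q,c
E
python3 - <<'E'
from shift import *
d,q,c=track('t0','t2',248,217);print(d,q,onz(c,248+d[0],216.6+d[1],.1165))
a=np.load('pics/t0.npy',allow_pickle=True) if 0 else None
E
ls pics | head -20
```

```text
crop0.png
crop1.png
crop2.png
s1.npy
s1.png
s2.npy
s2.png
scene0.npy
scene0.png
t1.npy
t1.png
t2.npy
t2.png
top0.npy
top0.pngTraceback (most recent call last):
  File "<stdin>", line 2, in <module>
  File "shift.py", line 3, in track
    a=np.load('pics/%s.npy'%f0,allow_pickle=True).item()['image'];c=np.load('pics/%s.npy'%f1,allow_pickle=True).item()
      ~~~~~~~^^^^^^^^^^^^^^^^^^^^^^^^^^^^^^^^^^^^
    fid = stack.enter_context(open(os.fspath(file), "rb"))
                              ~~~~^^^^^^^^^^^^^^^^^^^^^^^
FileNotFoundError: [Errno 2] No such file or directory: 'pics/t0.npy'
```

```bash
python3 - <<'E'
from shift import *
d,q,c=track('top0','t2',248,217,7);print(d,q,onz(c,248+d[0],216.6+d[1],.1165))
# shaker silhouette on the dark pan: brightness blob, axis position check via cap circle
g=cv2.cvtColor(c['image'],cv2.COLOR_RGB2GRAY)[195:232,228:266]
big=cv2.GaussianBlur(cv2.resize(g,None,fx=8,fy=8,interpolation=cv2.INTER_CUBIC),(9,9),0)
for p in (25,30,35):
    h=cv2.HoughCircles(big,cv2.HOUGH_GRADIENT,1,40,param1=120,param2=p,minRadius=48,maxRadius=85)
    if h is not None:
        for x,y,r in h[0][:3]: 
            u,v=228+(x+.5)/8-.5,195+(y+.5)/8-.5; print(p,u,v,r/8,'cap',onz(c,u,v,.1165)[:2],'bulge',onz(c,u,v,.074)[:2])
print('pan px',proj(c,[.542,-.030,.044]),'cap expected',proj(c,[.542,-.030,.1165]),'foot width px',K(c)*.035/.885,K(c)*.044/.93)
E
```

```text
[-2.25  -6.625] 0.9515925049781799 [ 0.5334373  -0.03824956  0.1165    ]
pan px [245.72558707 211.24770959] cap expected [242.14262485 206.39754611] foot width px 15.427270560284779 18.455849942165564
```

```bash
python3 - <<'E'
from shift import *
d,q,c=track('scene0','s2',259,209,7);print(d,q,onz(c,259.6+d[0],208.4+d[1],.1165),proj(c,[.5423,-.0312,.1165]))
E
```

```text
[-5.625 -3.25 ] 0.8986597657203674 [ 0.53283077 -0.04188673  0.1165    ] [247.63815179 204.77255968]
```

The shaker needs about 13 mm more, at 46°.

Request:
step_arm([
  [0.468,-0.596,0,0,0,-0.378,0.5],
  [0.468,-0.596,0,0,0,-0.378,0.5],
  [0.468,-0.596,0,0,0,-0.378,0.5],
  [0.468,-0.596,0,0,0,-0.378,0.5],
  [0.468,-0.596,0,0,0,-0.378,0.5],
  [0.468,-0.596,0,0,0,-0.378,0.5],
  [0.468,-0.596,0,0,0,-0.378,0.5],
  [0.468,-0.596,0,0,0,-0.378,0.5],
])

```text
time_s: 5.38
position: [0.4823, -0.0862, 0.2306]
tcp_rot: [[0.692, 0.722, -0.002], [0.722, -0.692, 0.001], [-0.001, -0.002, -1.0]]
force: [-0.1, -1.3, -0.1]
opening: 0.246
grasp_force: 0.0
```

Request:
step_arm([
  [0,0,0.15,0,0,0,0.5],
  [0,0,0.25,0,0,0,0.5],
  [0,0,0.34,0,0,0,0.5],
  [0,0,0.41,0,0,0,0.5],
  [0,0,0.448,0,0,0,0.5],
  [0,0,0.448,0,0,0,0.5],
  [0,0,0.448,0,0,0,0.5],
  [0,0,0.448,0,0,0,0.5],
])

```text
time_s: 6.05
position: [0.4838, -0.0894, 0.0972]
tcp_rot: [[0.696, 0.718, 0.001], [0.718, -0.696, -0.001], [0.0, 0.001, -1.0]]
force: [-0.5, -0.7, 0.1]
opening: 0.25
grasp_force: 0.0
```

Request:
step_arm([
  [0.04,0,0,0,0,0,0.5],
  [0.075,0,0,0,0,0,0.5],
  [0.1,0,0,0,0,0,0.5],
  [0.107,0,0,0,0,0,0.5],
  [0.114,0,0,0,0,0,0.5],
  [0.121,0,0,0,0,0,0.5],
  [0.128,0,0,0,0,0,0.5],
  [0.135,0,0,0,0,0,0.5],
])

```text
time_s: 6.72
position: [0.5116, -0.0594, 0.0966]
tcp_rot: [[0.695, 0.719, -0.0], [0.719, -0.695, 0.0], [-0.0, -0.0, -1.0]]
force: [0.2, 0.2, 0.3]
opening: 0.254
grasp_force: 0.0
```

Request:
step_arm([
  [0.007,0,0,0,0,0,0.5],
  [0.014,0,0,0,0,0,0.5],
  [0.021,0,0,0,0,0,0.5],
  [0.028,0,0,0,0,0,0.5],
  [0.034,0,0,0,0,0,0.5],
  [0.04,0,0,0,0,0,0.5],
  [0.046,0,0,0,0,0,0.5],
  [0.048,0,0,0,0,0,0.5],
])

```text
time_s: 7.38
position: [0.5219, -0.049, 0.0967]
tcp_rot: [[0.695, 0.719, 0.0], [0.719, -0.695, -0.0], [0.0, 0.0, -1.0]]
force: [0.3, 1.2, -0.4]
opening: 0.254
grasp_force: 0.2
```

Request:
step_arm([
  [-0.03,0,0,0,0,0,0.5],
  [-0.1,0,0,0,0,0,0.5],
  [-0.2,0,0,0,0,0,0.5],
  [-0.2,0,-0.12,0,0,0,0.5],
  [-0.2,0,-0.25,0,0,0,0.5],
  [-0.2,0,-0.35,0,0,0,0.5],
  [-0.2,0,-0.35,0,0,0,0.5],
])

```text
time_s: 7.97
position: [0.4829, -0.0943, 0.207]
tcp_rot: [[0.696, 0.718, 0.011], [0.718, -0.696, -0.005], [0.004, 0.011, -1.0]]
force: [0.7, -0.4, 0.4]
opening: 0.25
grasp_force: 0.0
```

Request:
step_arm([
  [-0.7,0.7,-0.1,0,0,0,1],
  [-0.7,0.7,-0.1,0,0,0,1],
  [-0.7,0.7,-0.1,0,0,0,1],
  [-0.7,0.7,-0.1,0,0,0,1],
  [-0.7,0.7,-0.1,0,0,0,1],
  [-0.7,0.7,-0.1,0,0,0,1],
  [-0.7,0.7,-0.1,0,0,0,1],
  [-0.7,0.7,-0.1,0,0,0,1],
])

```text
time_s: 8.63
position: [0.4845, -0.3975, 0.2319]
tcp_rot: [[0.699, 0.715, 0.003], [0.715, -0.699, -0.007], [-0.003, 0.007, -1.0]]
force: [0.9, -1.1, -0.4]
opening: 0.004
grasp_force: 0.0
```

```bash
python3 - <<'E'
from crop import *
from shift import *
t=cap('top','t3');s=cap('scene','s3');two(t,s,'crop3')
d,q,c=track('top0','t3',248,217,7);print(d,q,onz(c,248+d[0],216.6+d[1],.1165),'pan .5418,-.0299')
d,q,c=track('scene0','s3',259,209,7);print(d,q,onz(c,259.6+d[0],208.4+d[1],.1165),'pan .5423,-.0312')
st=read_state();print(st['position'],st['force'],st['opening'],st['time_s'])
E
```

```text
[ -5.25  -11.125] 0.9468963146209717 [ 0.5441169  -0.03141474  0.1165    ] pan .5418,-.0299
[-11.     -4.375] 0.9476122260093689 [ 0.54296191 -0.03424496  0.1165    ] pan .5423,-.0312
[ 0.48383146 -0.39164113  0.23076643] [0.05518387 0.2521915  0.08465133] 0.006371104623184452 8.7333
```

View pics/crop3.png

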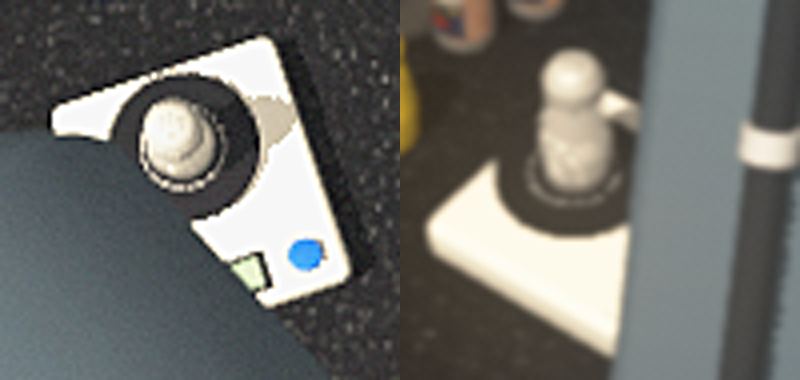

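Both views put the shaker within about 3 mm of the centre, upright, with the ring visible round its foot. Next is the tare key, at about (0.4725, -0.102), with the fingers shut.

Request:
step_arm([
  [0.66,-0.696,0,0,0,1,1],
  [0.66,-0.696,0,0,0,1,1],
  [0.66,-0.696,0,0,0,1,1],
  [0.66,-0.696,0,0,0,1,1],
  [0.66,-0.696,0,0,0,1,1],
  [0.66,-0.696,0,0,0,1,1],
  [0.66,-0.696,0,0,0,1,1],
  [0.66,-0.696,0,0,0,1,1],
])

```text
time_s: 9.4
position: [0.4676, -0.0924, 0.2306]
tcp_rot: [[1.0, 0.023, -0.007], [0.023, -1.0, 0.007], [-0.007, -0.007, -1.0]]
force: [-0.3, 0.2, -1.7]
opening: 0.002
grasp_force: 0.0
```

Request:
step_arm([
  [0,0,0.12,0,0,0,1],
  [0,0,0.24,0,0,0,1],
  [0,0,0.35,0,0,0,1],
  [0,0,0.43,0,0,0,1],
  [0,0,0.49,0,0,0,1],
  [0,0,0.52,0,0,0,1],
  [0,0,0.532,0,0,0,1],
  [0,0,0.532,0,0,0,1],
])

```text
time_s: 10.07
position: [0.4717, -0.101, 0.0717]
tcp_rot: [[1.0, 0.017, -0.002], [0.017, -1.0, 0.001], [-0.002, -0.001, -1.0]]
force: [0.6, 0.2, -0.2]
opening: 0.0
grasp_force: 0.0
```

Request:
step_arm([
  [0,0,0.007,0,0,0,1],
  [0,0,0.014,0,0,0,1],
  [0,0,0.02,0,0,0,1],
  [0,0,0.025,0,0,0,1],
  [0,0,0.03,0,0,0,1],
  [0,0,0.033,0,0,0,1],
  [0,0,0.033,0,0,0,1],
  [0,0,0.033,0,0,0,1],
])

```text
time_s: 10.73
position: [0.4729, -0.102, 0.0624]
tcp_rot: [[1.0, 0.016, 0.001], [0.016, -1.0, -0.0], [0.001, 0.0, -1.0]]
force: [-0.0, -0.4, 3.5]
opening: 0.007
grasp_force: 1.5
```

Request:
step_arm([
  [0,0,0.003,0,0,0,1],
  [0,0,0.003,0,0,0,1],
  [0,0,0.003,0,0,0,1],
])

```text
time_s: 10.98
position: [0.4729, -0.102, 0.0622]
tcp_rot: [[1.0, 0.017, 0.001], [0.017, -1.0, -0.001], [0.001, 0.001, -1.0]]
force: [-1.5, 0.3, 10.7]
opening: 0.005
grasp_force: 5.3
```

Request:
step_arm([
  [0,0,-0.02,0,0,0,1],
  [0,0,-0.08,0,0,0,1],
  [0,0,-0.2,0,0,0,1],
  [0,0,-0.32,0,0,0,1],
  [0,0,-0.44,0,0,0,1],
  [0,0,-0.5,0,0,0,1],
  [0,0,-0.5,0,0,0,1],
])

```text
time_s: 11.57
position: [0.4746, -0.1027, 0.2153]
tcp_rot: [[1.0, 0.017, 0.008], [0.017, -1.0, -0.004], [0.008, 0.004, -1.0]]
force: [0.3, 0.6, -0.1]
opening: 0.005
grasp_force: 0.0
```

Request:
step_arm([
  [-0.2,0.9,0,0,0,0,1],
  [-0.2,0.9,0,0,0,0,1],
  [-0.2,0.9,0,0,0,0,1],
  [-0.2,0.9,0,0,0,0,1],
  [-0.2,0.9,0,0,0,0,1],
  [-0.2,0.9,0,0,0,0,1],
  [-0.2,0.9,0,0,0,0,1],
  [-0.2,0.9,0,0,0,0,1],
])

```text
time_s: 12.23
position: [0.4156, -0.3786, 0.2099]
tcp_rot: [[1.0, 0.011, -0.0], [0.011, -1.0, -0.003], [-0.0, 0.003, -1.0]]
force: [-0.1, 0.5, -0.1]
opening: 0.007
grasp_force: 0.0
```

```bash
python3 - <<'E'
from crop import *
from shift import *
t=cap('top','t4');s=cap('scene','s4');two(t,s,'crop4')
d,q,c=track('top0','t4',248,217,7);print(d,q,onz(c,248+d[0],216.6+d[1],.1165))
d,q,c=track('scene0','s4',259,209,7);print(d,q,onz(c,259.6+d[0],208.4+d[1],.1165))
E
```

```text
[ -5.125 -10.875] 0.9629977941513062 [ 0.54352503 -0.03169914  0.1165    ]
[-10.75   -4.375] 0.947557270526886 [ 0.54262641 -0.03469376  0.1165    ]
```

View pics/crop4.png

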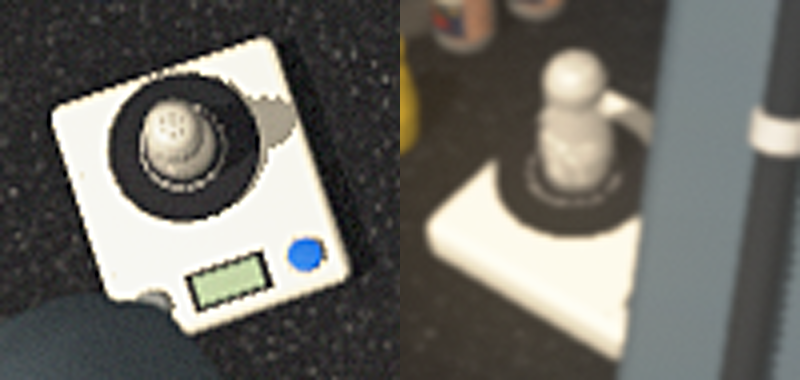

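The key reached its stop (force rose to 10.7 N) and was let go. The shaker is still upright and centred in the ring, and the arm is clear.

```bash
python3 -c "
from rig import *
print(hand_in())"
```

```text
the job is handed in; nothing more can be done
None
```

I nudged the shaker to within about 3 mm of the pan's centre, left it standing upright and untouched, pressed the tare key to its stop and released it, and handed in at about 12 s; no verdict was returned.

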